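# Show on camera which sample goes in which dish

## Robot

A 6-joint arm with a two-finger parallel gripper is mounted at the origin on the work surface. World frame = base frame: x ahead of the robot, y to its left, z up, the work surface at z = 0. Lengths are in m, angles in degrees, forces in N, time in s.
With the tool pointing down it reaches from about 0.4 to 0.825 m from the base axis. Payload 7 kg.
Tool frame: the origin (TCP) lies midway between the tips of the shut fingers; the grasp point (between the pads) lies 19 mm behind it; z points along the fingers, y is the line along which they close (so a half turn about z gives the same grasp; the last joint's range is limited). The gripper opens to 88 mm and grips with 3 to 60 N. Pads are 19 mm wide; open, the fingers measure 130 mm over their backs; the gripper's body (78 mm by 193 mm) begins 47 mm behind the grasp point.
Start: joints at [92.424, 20.546, 0.682, 0, -70.136, -16.507], TCP at [0.164, 0.655, 0.227] pointing down, gripper open.
Joint ranges: [-176.03, 176.03], [-82.01, 121.73], [-58.28, 71.71], [-173.87, 95.51], [-174.79, -0.11], [-173.66, 173.66]. Speed limits (degrees/s): [136.94, 136.94, 172.46, 180, 180, 180].

## Interface

Orientations are given as a 3x3 rotation matrix whose columns are the frame's x, y, z axes.
In Python, from rig import robot gives the robot as it stands. Calls block until the motion is done:
- robot.goto(position, orientation): joint-space move of the TCP to a pose.
- robot.servo_line(position, ori=None, speed=0.15): straight line of the TCP; ori=None keeps the orientation; speed is the mean speed in m/s.
- robot.movej(angles): joint-space move.
- robot.move_gripper(opening): opening from 0.0 (shut) to 1.0 (fully open); the grip force is fixed at half the most; returns when the fingers have stopped.
- robot.dwell(seconds).
- robot.ik(position, orientation): joint angles nearest the present ones, or None.
- robot.grab_frame(name): name is "side" or "top"; returns (picture, depth): 384x512x3 uint8, red, green, blue; 384x512 float32, m along the optical axis (not along the pixel's ray), 0 where there is no reading.
- robot.camera_info(name): a dict with "vfov" (degrees; the focal length in pixels is half the picture's height over the tangent of half this angle, whatever the lens; pixels are square), "cx", "cy" (the principal point, pixels), "view" (4x4, takes a point from world to camera coordinates). Camera axes: x right, y down, z forward; pixel columns grow to the right and rows downward; lengths in m; the calibration is good to about 2 mm. A picture is of the moment at which its call begins. camera_info takes no time and is no camera call.
A pose or a line that the arm cannot do raises robot.Unreachable and nothing moves.
- robot.job_done(): hands the job in; it is judged then, once.
Readings, each from a call of its own:
- robot.read_t(): time.
- robot.read_qpos(): joint angles.
- robot.read_qvel(): joint speeds.
- robot.read_effort(): joint torques, N m.
- robot.read_position(): TCP position.
- robot.read_tcp_rot(): TCP orientation.
- robot.read_force(): force on the tool from outside, world axes, zero at the start.
- robot.read_ft_torque(): the same for the moment, N m.
- robot.read_grip_width(): opening from 0.0 (shut) to 1.0 (fully open).
- robot.read_finger_force(): force on a finger pad.
Only numpy, scipy, OpenCV 4.12 (cv2) and the standard library are available. Lean on these libraries where they do the work, as an engineer would, in place of code of your own. Each camera call takes 0.05 s, during which the arm holds its last target. There are 200 camera calls.

## Task

At the microscope bench, start the recording by pressing the larger of the two round buttons on the control pad, not the smaller one. Then, with the fingertips, point from directly above at the plain steel ring (the round sample with the wide hole) on the blue board, about 2 cm over it and without touching it, for two full seconds, and after that point in the same way at the middle of the empty dish and finish there, still pointing. Move from one to the next well above the bench, so that no other sample or dish seems to be pointed at, and touch, lift or shift none of the samples, dishes and other loose things on the bench.

Things in the scene. Friction and masses are not known exactly. Their poses are not given: they have to be found in the camera images.
- capture_top (a point): centre of the top face of the larger round button (36 mm across, grey, low black housing) on the control pad; it goes straight down 6 mm when pressed, on a spring (about 5 N fully down), and comes back by itself. This point moves with it
- capture (a joint): travel of the larger button: 0 up, 0.006 m fully down; pressed counts from 0.004 m
- menu (a joint): travel of the smaller round button (16 mm across) on the same pad: 0 up, 0.005 m down; not to be pressed
- pad: grey control pad fixed to the bench, 85 x 150 x 22 mm; origin at the centre of its underside; larger button 36 mm along its +y, smaller one 40 mm along its -y
- ring: plain round steel ring lying flat on the blue board, 54 mm outside, 34 mm hole, 15 mm high, loose; origin at the centre of its underside, z up
- disc: solid steel disc on the board, 54 mm across, 15 mm high, no hole, loose; origin at the centre of its underside
- nut: steel hexagon nut on the board, 44 mm across the flats, 24 mm hexagonal hole, 18 mm high, loose; origin at the centre of its underside
- cross: cross-shaped steel sample on the board, 54 mm across, 15 mm high, loose; origin at the centre of its underside
- board: blue square board fixed to the bench, 190 x 190 x 6 mm, on which ring, disc, nut and cross stand in a two by two pattern; origin at the centre of its underside
- dish_empty: the empty one of three equal round white dishes, 84 mm across, 14 mm high, 3 mm wall and floor, loose on the bench; origin at the centre of its underside
- dish_bush: dish of the same kind with an upright steel bush (22 mm across, 22 mm high) in it; origin at the centre of its underside
- dish_key: dish of the same kind with a small steel block (34 x 14 x 14 mm) in it; origin at the centre of its underside
- bush: the bush in that dish; origin at the centre of its underside
- key: the small block in its dish; origin at the centre of its underside
- phone: phone lying on the bench, 74 x 152 x 9 mm, bystander
- brush: small brush lying on the bench beyond the dishes, 150 mm long, bystander
- mouse: computer mouse, 105 x 60 x 33 mm, bystander
Things that resemble listed ones, but are neither listed nor needed, are in the scene too. Leave any red or turquoise look-alike of the dish_empty alone.

How it is judged (in metres and radians):
On the way, in this order (a step that is already met when the one before it is completed fails the run):
1. the larger button is pressed (at least 4 mm of its 6 mm) (value of joint capture above 0.004 m), for 0.05 s.
2. the fingertips point at the ring from above: grasp point within 20 mm of its axis, tips about 0 to 5 cm over it, for 1.6 s (horizontal distance between the grasp point and ring below 0.02 m and z of the grasp point in the frame of ring between 0.03 and 0.085 m), for 1.6 s.
3. the fingertips point at the middle of the empty dish, as closely (horizontal distance between the grasp point and dish_empty below 0.02 m and z of the grasp point in the frame of dish_empty between 0.03 and 0.085 m), for 0.3 s.
At the end, for the whole second after the job is handed in: The fingertips stay over the middle of the empty dish (grasp point within 20 mm of its axis and 30 to 85 mm above its underside, so the tips are about 0 to 5 cm over the rim), touching nothing; the button is up again; ring and dish are within 5 mm of where they were (all of step 3 and value of joint capture below 0.0015 m and distance of each of ring, dish_empty from where it was at the start of the episode below 0.005 m).
It fails at once if the ring or the empty dish is touched, lifted or shifted (contact force between any of the fingers, the arm and ring above 0.3 N or contact force between any of the fingers, the arm and dish_empty above 0.3 N or distance of any of ring, dish_empty from where it was at the start of the episode above 0.005 m).
It fails at once if another sample or dish, or what lies in it, is touched or shifted (contact force between any of the fingers, the arm and disc above 0.3 N or contact force between any of the fingers, the arm and nut above 0.3 N or contact force between any of the fingers, the arm and cross above 0.3 N or contact force between any of the fingers, the arm and dish_bush above 0.3 N or contact force between any of the fingers, the arm and dish_key above 0.3 N or contact force between any of the fingers, the arm and bush above 0.3 N or contact force between any of the fingers, the arm and key above 0.3 N or distance of any of disc, nut, cross, dish_bush, dish_key, bush, key from where it was at the start of the episode above 0.008 m).
It fails at once if the phone, brush or mouse is touched or shifted (contact force between any of the fingers, the arm and phone above 0.3 N or contact force between any of the fingers, the arm and brush above 0.3 N or contact force between any of the fingers, the arm and mouse above 0.3 N or distance of any of phone, brush, mouse from where it was at the start of the episode above 0.008 m).
It fails at once if the smaller button is pressed (value of joint menu above 0.002 m).
It fails at once if the fingertips come low over another sample or filled dish (grasp point within 20 mm of its axis and less than 75 mm above its underside) ((horizontal distance between the grasp point and disc below 0.02 m and z of the grasp point in the frame of disc between -1 and 0.075 m) or (horizontal distance between the grasp point and nut below 0.02 m and z of the grasp point in the frame of nut between -1 and 0.075 m) or (horizontal distance between the grasp point and cross below 0.02 m and z of the grasp point in the frame of cross between -1 and 0.075 m) or (horizontal distance between the grasp point and dish_bush below 0.02 m and z of the grasp point in the frame of dish_bush between -1 and 0.075 m) or (horizontal distance between the grasp point and dish_key below 0.02 m and z of the grasp point in the frame of dish_key between -1 and 0.075 m)).
It also fails if it takes over 56 s, if anything falls off the work surface, if the arm or the gripper's body presses on something with over 40 N, if the wrist force passes 120 N, or if a joint passes its speed limit or range.

## Working session

There is one attempt and no reset: what is moved stays moved. The work goes in short steps, each a Python script; the robot and the scene stay as the last script left them, time stands still between calls to the robot, and variables do not carry over. Pictures are saved under pics/ and viewed, at most 10 in all, crops included, and the job is handed in when it is done.

```bash
mkdir -p pics
cat > h.py <<'E'
import numpy as np, cv2
from rig import robot
def cam(n):
    i=robot.camera_info(n); f=192/np.tan(np.radians(i["vfov"])/2)
    return f,i["cx"],i["cy"],np.array(i["view"])
def ray(n,u,v,z):
    f,cx,cy,V=cam(n); R,t=V[:3,:3],V[:3,3]
    o=-R.T@t; d=R.T@np.array([(u-cx)/f,(v-cy)/f,1]); return o+d*(z-o[2])/d[2]
def world(n,depth):
    f,cx,cy,V=cam(n); v,u=np.mgrid[:384,:512]
    P=np.stack([(u-cx)/f*depth,(v-cy)/f*depth,depth],-1)
    return (P-V[:3,3])@V[:3,:3]
def save(n,fn):
    p,d=robot.grab_frame(n); cv2.imwrite(f"pics/{fn}.png",p[:,:,::-1]); np.save(f"{fn}.npy",d); return p,d
E
python3 - <<'E'
from h import *
for n in("top","side"):
    save(n,n+"0"); print(robot.camera_info(n))
print(robot.read_t(),robot.read_tcp_rot())
E
```

```text
{'vfov': 51.13460194417346, 'cx': 262.50713362276565, 'cy': 189.61781447729416, 'view': array([[-0.02208646, -0.99972249, -0.00819377, -0.01234841],
       [-0.98573651,  0.02314373, -0.16669701,  0.52059644],
       [ 0.16684038,  0.00439515, -0.98597412,  0.92925066],
       [ 0.        ,  0.        ,  0.        ,  1.        ]])}
{'vfov': 50.54519179833048, 'cx': 258.99618892472785, 'cy': 184.7938800032725, 'view': array([[ 0.87903569, -0.47609592,  0.02507869, -0.45635047],
       [-0.20259049, -0.42063352, -0.88432151,  0.16370963],
       [ 0.4315708 ,  0.77226946, -0.46620438,  0.86040586],
       [ 0.        ,  0.        ,  0.        ,  1.        ]])}
0.1 [[ 9.69926657e-01 -2.43397298e-01 -1.90429187e-04]
 [-2.43397300e-01 -9.69925474e-01 -1.52627109e-03]
 [ 1.86788140e-04  1.52672097e-03 -9.99998817e-01]]
```

View pics/top0.png

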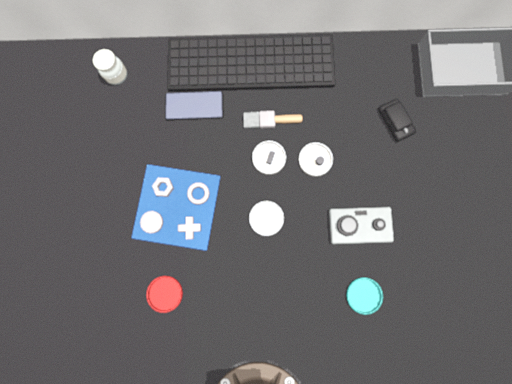

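View pics/side0.png

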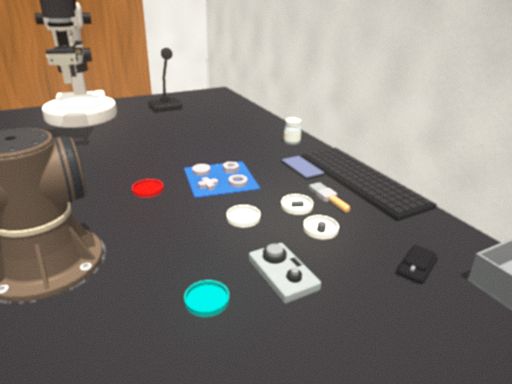

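The top view shows:
- **Pad buttons:** the larger at (348,225), the smaller at (379,225).
- **Board:** ring (198,193), hex nut (162,187), disc (151,222) and cross (189,228).
- **Dishes:** white empty (266,218), key (269,157), bush (316,159). The red (164,294) and turquoise (365,296) ones are look-alikes.

My choices are the button at (348,225), the ring at (198,193) and the dish at (266,218). Next I'll check them in a close crop and measure.

Run:
```python
from h import *
p=cv2.imread("pics/top0.png"); d=np.load("top0.npy"); W=world("top",d)
c=[cv2.resize(p[y-30:y+30,x-40:x+40],(400,300),interpolation=cv2.INTER_CUBIC) for x,y in((362,225),(176,207),(266,218))]
cv2.imwrite("pics/crop.png",np.vstack([np.hstack(c[:2]),np.hstack([c[2],c[2]*0])]))
hsv=cv2.cvtColor(p,cv2.COLOR_BGR2HSV)
white=((hsv[...,1]<70)&(hsv[...,2]>110)).astype(np.uint8)
n,l,s,ce=cv2.connectedComponentsWithStats(white)
for i in range(1,n):
    x,y,w,h,a=s[i]
    if 30<a<5000 and y>130:
        m=l==i; z=np.percentile(W[m][:,2],90)
        (cx,cy),r=cv2.minEnclosingCircle(cv2.findContours(m.astype(np.uint8),0,2)[0][0])
        print((x,y,w,h,a),np.round([cx,cy,r],1),"z",round(z,4),"xy",ray("top",cx,cy,z)[:2].round(4))
# heights around pad: button points
R=W[200:250,325:400]; 
for lo,hi in((.015,.0245),(.0245,.03),(.03,.036),(.036,.045),(.045,.08)):
    m=(R[...,2]>lo)&(R[...,2]<hi)
    print(lo,hi,m.sum(),R[m].mean(0).round(4) if m.any() else "")
print(np.round(W[225,335:390,2]*1000).astype(int))
```

```text
(np.int32(252), np.int32(140), np.int32(35), np.int32(35), np.int32(980)) [268.6 157.   17.7] z 0.0153 xy [ 0.6083 -0.0413]
(np.int32(298), np.int32(142), np.int32(36), np.int32(35), np.int32(984)) [315.4 158.8  17.8] z 0.015 xy [ 0.6009 -0.1594]
(np.int32(152), np.int32(177), np.int32(22), np.int32(20), np.int32(281)) [162.5 186.6  10.6] z 0.0261 xy [0.5365 0.2234]
(np.int32(187), np.int32(182), np.int32(23), np.int32(23), np.int32(295)) [197.8 192.9  11.4] z 0.0227 xy [0.5193 0.1364]
(np.int32(249), np.int32(200), np.int32(36), np.int32(37), np.int32(1037)) [266.2 218.   18.3] z 0.0125 xy [ 0.4541 -0.0317]
(np.int32(329), np.int32(206), np.int32(65), np.int32(39), np.int32(2249)) [361.  225.5  35.6] z 0.0379 xy [ 0.4284 -0.2583]
(np.int32(140), np.int32(211), np.int32(23), np.int32(23), np.int32(422)) [150.9 221.4  11.8] z 0.023 xy [0.4511 0.251 ]
(np.int32(178), np.int32(216), np.int32(23), np.int32(24), np.int32(328)) [189.  227.5  11.9] z 0.0232 xy [0.4341 0.1573]
(np.int32(219), np.int32(363), np.int32(82), np.int32(21), np.int32(1042)) [259.5 382.   40.5] z 0.0169 xy [ 0.0752 -0.0072]
0.015 0.0245 1445 [ 0.4304 -0.2655  0.0218]
0.0245 0.03 185 [ 0.4327 -0.2649  0.0256]
0.03 0.036 240 [ 0.43   -0.2532  0.0337]
0.036 0.045 198 [ 0.4312 -0.2445  0.0416]
0.045 0.08 58 [ 0.4305 -0.2297  0.046 ]
[23 23 33 31 35 36 43 45 43 46 45 49 44 45 45 45 42 45 42 45 45 33 37 33
 25 21 26 24 22 20 24 22 24 24 22 21 22 27 34 34 36 34 41 42 44 45 43 42
 34 30 32 26 22 22 21]
```

View pics/crop.png

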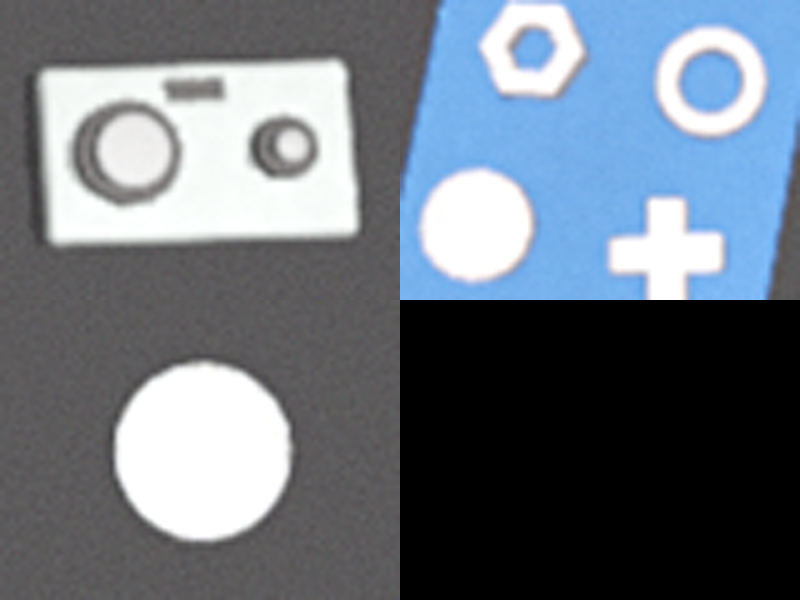

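Run:
```python
from h import *
d=np.load("side0.npy"); W=world("side",d)
for u,v in((68,15),(72,50),(72,80),(80,108),(165,70),(292,130),(20,150)): print(u,v,W[v,u].round(3))
print("button",ray("top",349,224.8,.045).round(4))
q0=np.array(robot.read_qpos())
import itertools
def best(pos):
    o=[]
    for a in range(0,360,15):
        c,s=np.cos(np.radians(a)),np.sin(np.radians(a))
        R=np.array([[c,s,0],[s,-c,0],[0,0,-1.]])
        q=robot.ik(pos,R)
        if q is not None: o.append((np.abs(np.array(q)-q0)[1:].sum().round(0),a,np.round(q,1)))
    return sorted(o,key=lambda t:t[0])[:2]
for P in ([.4287,-.23,.2],[.5193,.1364,.2],[.4541,-.0317,.2],[.4541,-.0317,.04]): print(P,best(P))
```

```text
68 15 [0.189 0.616 0.425]
72 50 [0.177 0.554 0.334]
72 80 [0.203 1.119 0.118]
80 108 [0.196 0.889 0.06 ]
165 70 [0.567 0.954 0.165]
292 130 [0.836 0.34  0.054]
20 150 [ 0.016 -0.059  0.276]
button [ 0.4302 -0.2282  0.045 ]
[0.4287, -0.23, 0.2] [(np.float64(57.0), 255, array([ -5. ,   3.8, -24.7,   0. , -61.5, -10. ])), (np.float64(59.0), 240, array([ -5. ,   3.8, -24.7,   0. , -61.5, -25. ]))]
[0.5193, 0.1364, 0.2] [(np.float64(44.0), 285, array([ 35.6,   8.7, -19. ,   0. , -62.3, -20.6])), (np.float64(50.0), 300, array([ 35.6,   8.7, -19. ,   0. , -62.3,  -5.6]))]
[0.4541, -0.0317, 0.2] [(np.float64(62.0), 270, array([ 20.9,   0.6, -28.1,   0. , -61.3, -20.9])), (np.float64(68.0), 285, array([ 20.9,   0.6, -28.1,   0. , -61.3,  -5.9]))]
[0.4541, -0.0317, 0.04] [(np.float64(86.0), 270, array([ 20.9,  12.6, -40. ,   0. , -37.5, -20.9])), (np.float64(92.0), 285, array([ 20.9,  12.6, -40. ,   0. , -37.5,  -5.9]))]
```

Run:
```python
from h import *
R=np.array([[0,-1,0],[-1,0,0],[0,0,-1.]])
robot.move_gripper(0.0)
b=[.4302,-.2285]
robot.goto(b+[.2],R); 
robot.servo_line(b+[.058],speed=.15); robot.dwell(.2)
p,d=save("side","press"); cv2.imwrite("pics/pressc.png",cv2.resize(p[190:310,210:370,::-1],(640,480)))
f0=robot.read_force()[2]
for z in np.arange(.053,.034,-.001):
    robot.servo_line(b+[z],speed=.03); robot.dwell(.1)
    f=robot.read_force()[2]-f0; print(round(z,3),round(robot.read_position()[2],4),round(f,2))
    if f>4.7: break
print(robot.read_t())
```

```text
0.053 0.0529 0.37
0.052 0.052 0.58
0.051 0.051 0.48
0.05 0.05 -0.61
0.049 0.049 -0.14
0.048 0.048 -1.53
0.047 0.047 -0.77
0.046 0.046 -0.31
0.045 0.045 -0.19
0.044 0.0441 0.83
0.043 0.0431 1.59
0.042 0.042 1.22
0.041 0.0411 2.6
0.04 0.04 3.11
0.039 0.0391 4.25
0.038 0.0383 6.58
11.7667
```

View pics/pressc.png

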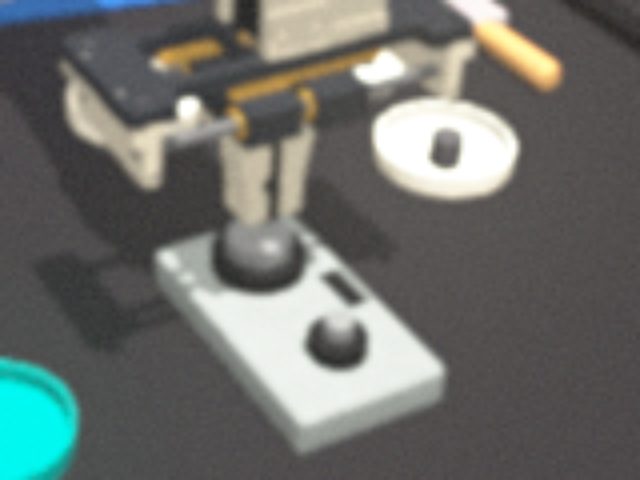

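The closed tips are right above the larger button (crop 260,245), and the smaller one at (338,340) is clear. Force rose from z≈0.045 to a stop near 0.0385, so the button went fully down. Next is the ring.

Run:
```python
from h import *
R=np.array([[0,-1,0],[-1,0,0],[0,0,-1.]])
robot.servo_line([.4302,-.2285,.2],speed=.15)
r=[.5193,.1364]
robot.goto(r+[.2],R); robot.servo_line(r+[.043],speed=.12); robot.dwell(2.3)
p,d=save("side","ring"); a=cv2.resize(p[120:210,170:290,::-1],(400,300))
print(robot.read_position(),robot.read_t())
robot.servo_line(r+[.2],speed=.15)
e=[.4541,-.0317]
robot.goto(e+[.2],R); robot.servo_line(e+[.036],speed=.12); robot.dwell(.6)
p,d=save("side","dish"); b=cv2.resize(p[160:250,190:310,::-1],(400,300))
cv2.imwrite("pics/point.png",np.hstack([a,b])); print(robot.read_position(),robot.read_t())
```

```text
[0.5192886  0.13640032 0.04301158] 18.2083
[ 0.45413328 -0.0317035   0.03600478] 22.325
```

View pics/point.png

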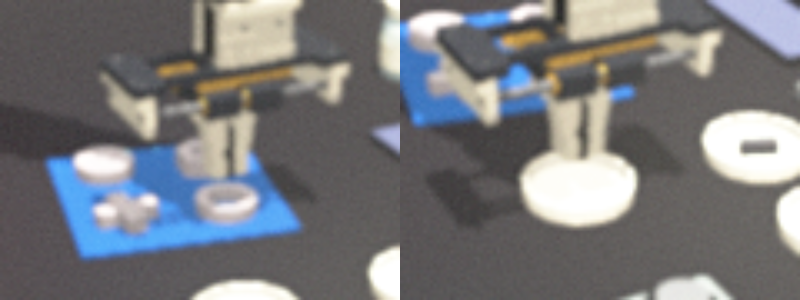

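Left panel: tips at (225,175), hovering above the ring at (227,203). Right panel: tips at (578,157), above the empty dish centred at (578,188). Nothing is touched in either, so I'm handing in.

```bash
python3 -c "
from rig import robot
print(robot.job_done())"
```

```text
the job is handed in; nothing more can be done
None
```

I pressed the larger button fully down, pointed at the ring for just over two seconds, then finished pointing at the middle of the empty dish, touching nothing else in the pictures I checked; the job is handed in, and no verdict was returned.

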